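# Fit the shafts and present the cover of a drive unit

## Task

Drop the two steel shafts from the blue rack end-down into the two white wells of the open black chassis, one in each, fully down. Then take the cover plate by its handle and hold it level and still, hovering about two centimetres above the four screw posts without touching them, with its holes lined up so that every threaded hole would be seen whole from straight above, ready for a colleague to drive the screws. Finish while still holding it there (do not set it down), and leave the scanner, the tape roll and the tablet where they are.

Things in the scene. Friction and masses are not known exactly. Their poses are not given: they have to be found in the camera images.
- chassis: open black tray of a drive unit, fixed to the bench, 150 x 120 mm, walls 28 mm high. Origin: centre of its underside on the bench; x along the 150 mm side, z up. Four grey screw posts (16 mm diameter, 70 mm tall, brass insert with a 6 mm threaded hole on top) stand at x = +-60, y = +-45 mm. Two white funnel wells stand at x = +-30, y = 0; everything else inside is lower than 28 mm
- cover: loose aluminium cover plate 150 x 120 x 4 mm, 0.2 to 0.42 kg, lying flat on the bench, handle up. Origin: centre of its underside; x along the 150 mm side, z up. Round 14 mm holes at x = +-60, y = +-45 mm. It looks and fits the same turned by half a turn
- cover_handle (a point): point on the cover's black bridge handle to grip, 35 mm above the plate's underside, over its centre. The grip bar is 78 mm long along the cover's x, 14 mm wide (y), 18 mm tall: from 26 to 44 mm above the underside, open under it, standing on two 10 mm feet 34 mm either side of the middle
- rack: blue block 110 x 50 x 32 mm, fixed to the bench, with a shaft standing upright in each of its two holes at x = +-30, y = 0 mm (holes 15.5 mm in diameter, floor 8 mm above the bench). Origin: centre of its underside; x along the 110 mm side
- shaft0: loose plain steel shaft, 12 mm diameter, 60 mm long, 53 g, standing upright in the rack, its upper 36 mm showing. Origin: centre of its lower end, z along it. The two are alike
- shaft1: loose plain steel shaft, 12 mm diameter, 60 mm long, 53 g, standing upright in the rack, its upper 36 mm showing. Origin: centre of its lower end, z along it. The two are alike
- well0 (a point): centre of the mouth of the well at x = +30 mm of the chassis, 40 mm above the bench: funnel 24 mm wide at the mouth, narrowing over 12 mm to a 14 mm bore whose floor is 5 mm above the bench; a shaft home in it stands up to 65 mm
- well1 (a point): centre of the mouth of the well at x = -30 mm of the chassis, 40 mm above the bench: funnel 24 mm wide at the mouth, narrowing over 12 mm to a 14 mm bore whose floor is 5 mm above the bench; a shaft home in it stands up to 65 mm
- post0 (a point): centre of the threaded hole on top of the screw post at x = +60, y = +45 mm of the chassis, 70 mm above the bench
- post1 (a point): centre of the threaded hole on top of the screw post at x = -60, y = +45 mm of the chassis, 70 mm above the bench
- post2 (a point): centre of the threaded hole on top of the screw post at x = -60, y = -45 mm of the chassis, 70 mm above the bench
- post3 (a point): centre of the threaded hole on top of the screw post at x = +60, y = -45 mm of the chassis, 70 mm above the bench
- hole0 (a point): centre of the cover's hole at x = +60, y = +45 mm of the cover, on its underside
- hole1 (a point): centre of the cover's hole at x = -60, y = +45 mm of the cover, on its underside
- hole2 (a point): centre of the cover's hole at x = -60, y = -45 mm of the cover, on its underside
- hole3 (a point): centre of the cover's hole at x = +60, y = -45 mm of the cover, on its underside
- scanner: bystander: black hand-held barcode scanner lying down, about 200 x 60 x 52 mm. Origin on the bench under its middle
- tape_roll: bystander: cream roll of tape lying flat, 90 mm across, 45 mm tall. Origin: centre of its underside
- tablet: bystander: black tablet lying flat, 130 x 190 x 11 mm. Origin: centre of its underside
Mind the look-alikes: they are no part of the job. Several things look just like the cover: the one meant starts farthest from the robot's base.

How it is judged (in metres and radians):
On the way, in this order (a step that is already met when the one before it is completed fails the run):
1. both shafts stand fully down in the wells, one in each, let go (((horizontal distance between shaft0 and well0 below 0.005 m and z of shaft0 in the frame of chassis between 0.002 and 0.01 m and angle between each of shaft0, shaft1's own z axis and vertical below 0.2 rad and contact force between each of shaft0, shaft1 and the fingers below 0.2 N and horizontal distance between shaft1 and well1 below 0.005 m and z of shaft1 in the frame of chassis between 0.002 and 0.01 m) or (horizontal distance between shaft0 and well1 below 0.005 m and z of shaft0 in the frame of chassis between 0.002 and 0.01 m and angle between each of shaft0, shaft1's own z axis and vertical below 0.2 rad and contact force between each of shaft0, shaft1 and the fingers below 0.2 N and horizontal distance between shaft1 and well0 below 0.005 m and z of shaft1 in the frame of chassis between 0.002 and 0.01 m))), for 0.3 s.
2. the cover hovers in the gripper, level and still, its holes over the threaded holes (((horizontal distance between hole0 and post0 below 0.004 m and horizontal distance between hole1 and post1 below 0.004 m and horizontal distance between hole2 and post2 below 0.004 m and horizontal distance between hole3 and post3 below 0.004 m) or (horizontal distance between hole0 and post2 below 0.004 m and horizontal distance between hole1 and post3 below 0.004 m and horizontal distance between hole2 and post0 below 0.004 m and horizontal distance between hole3 and post1 below 0.004 m)) and height (world z) of hole0 between 0.076 and 0.105 m and height (world z) of hole1 between 0.076 and 0.105 m and height (world z) of hole2 between 0.076 and 0.105 m and height (world z) of hole3 between 0.076 and 0.105 m and angle between cover's own z axis and vertical below 0.1 rad and linear speed of cover below 0.02 m/s and contact force between cover and the fingers above 0.5 N and contact force between cover and chassis below 0.1 N and contact force between cover and shaft0 below 0.1 N and contact force between cover and shaft1 below 0.1 N), for 0.3 s.
At the end, for the whole second after the job is handed in: A shaft stands in each well, not held, foot within 5 mm of the well's floor. The cover is held level (0.1 rad) and still, underside 6 to 35 mm above the post tops, touching neither chassis nor shafts, every hole centre within 4 mm (horizontally) of the threaded hole below; either way round (all of step 2 and ((horizontal distance between shaft0 and well0 below 0.005 m and z of shaft0 in the frame of chassis between 0.002 and 0.01 m and angle between each of shaft0, shaft1's own z axis and vertical below 0.2 rad and contact force between each of shaft0, shaft1 and the fingers below 0.2 N and horizontal distance between shaft1 and well1 below 0.005 m and z of shaft1 in the frame of chassis between 0.002 and 0.01 m) or (horizontal distance between shaft0 and well1 below 0.005 m and z of shaft0 in the frame of chassis between 0.002 and 0.01 m and angle between each of shaft0, shaft1's own z axis and vertical below 0.2 rad and contact force between each of shaft0, shaft1 and the fingers below 0.2 N and horizontal distance between shaft1 and well0 below 0.005 m and z of shaft1 in the frame of chassis between 0.002 and 0.01 m))); the arm keeps its last pose, push and grip.
It fails at once if the scanner is shifted by more than 2 cm (distance of scanner from where it was at the start of the episode above 0.02 m).
It fails at once if the tape roll is shifted by more than 2 cm (distance of tape_roll from where it was at the start of the episode above 0.02 m).
It fails at once if the tablet is shifted by more than 2 cm (distance of tablet from where it was at the start of the episode above 0.02 m).
It also fails if it takes over 72 s, if anything falls off the work surface, if the arm or the gripper's body presses on something with over 40 N, if the wrist force passes 120 N, or if a joint passes its speed limit or range.

## Robot

A 6-joint arm with a two-finger parallel gripper is mounted at the origin on the work surface. World frame = base frame: x ahead of the robot, y to its left, z up, the work surface at z = 0. Lengths are in mm, angles in rad, forces in N, time in s.
With the tool pointing down it reaches from about 350 to 850 mm from the base axis. Payload 8.1 kg.
Tool frame: the origin (TCP) lies midway between the tips of the shut fingers; the grasp point (between the pads) lies 19 mm behind it (grasp_offset is the z of the grasp point in the tool frame, in mm); z points along the fingers, y is the line along which they close (so a half turn about z gives the same grasp; the last joint's range is limited). The gripper opens to 93 mm and grips with 3 to 60 N. Pads are 15 mm wide; open, the fingers measure 128 mm over their backs; the gripper's body (75 mm by 188 mm) begins 65 mm behind the grasp point.
Start: joints at [-1.354, 0.13, 1.488, -0, 1.523, -0.085], TCP at [178.364, -572.88, 218.635] pointing down, gripper open.
Joint ranges: [-2.96, 2.96], [-0.89, 2.26], [0.02, 2.5], [-1.34, 4.48], [0, 2.73], [-2.66, 2.66]. Speed limits (rad/s): [2.39, 2.39, 2.79, 3.14, 3.14, 3.14].

## Interface

Orientations are given as [roll, pitch, yaw] about the fixed x, y, z axes, in that order (R = Rz(yaw) Ry(pitch) Rx(roll)).
In Python, from cell import read_state, snapshot, camera_params, job_done, grasp_offset gives the robot as it stands. The module is installed in compiled form; this text tells all that it offers.
- The arm moves only by the tool drive_tool, never from a script. Its argument "targets" is a list that holds one entry, the list of rows, each a list of 7 numbers: the closure, from 0 (fully open) to 1 (shut), then the shift along the tool's x, y, z in units of 60 mm (1.0 is 60 mm), then the turn, a rotation vector about the tool's x, y, z in units of 8 degrees (1.0 is 8 degrees). A call has 1 to 10 rows; each row shifts and turns the commanded pose from where the row before left it, along the tool's axes as they then stand; what a row does not reach is not made up. A row lasts 1/8 s, in which the tool goes at most 62.5 mm and 10.7 degrees, less where a joint would pass 70% of its speed; a pose out of reach is approached as far as the arm can. A call is refused whole if a number of a shift passes 1 or a number of a turn 1, either way. A call with a gripper value outside its range is refused whole. The fingers move at their own pace and stop on an object; "squeeze" is the grip in N (left out, the last holds). Time passes only in rows, so rows that do not move let the fingers close. It gives the time, the measured TCP pose, the force, the opening and the grip force at its end, in the units of the state.
- read_state(): the state, without advancing time (a new reading comes with each control period).
- snapshot(name): name is "scene" or "top" or "wrist"; returns (picture, depth): 480x640x3 uint8, red, green, blue; 480x640 float32, mm along the optical axis (not along the pixel's ray), 0 where there is no reading.
- camera_params(name): a dict with "fov_y" (degrees; the focal length in pixels is half the picture's height over the tangent of half this angle, whatever the lens; pixels are square), "cx", "cy" (the principal point, pixels), "k1" (the pictures are not rectified: a ray, as slopes to the right and down, at radius r is drawn at 1 + k1 r^2 times it, then the intrinsics apply), "R" (3x3) and "t" (3): a world point X has camera coordinates R X + t; the wrist camera has in their place "hand_eye" (4x4, takes a point from camera to tool coordinates, whose origin is the TCP and whose axes are the flange's). Camera axes: x right, y down, z forward; pixel columns grow to the right and rows downward; lengths in mm; the calibration is good to about 2 mm. A picture is of the moment at which its call begins: read the wrist's pose just before it. camera_params takes no time and is no camera call.
- job_done(): hands the job in; it is judged then, once.
The state is a dict: "t": time; "joint_positions": joint angles; "joint_velocities": joint speeds; "joint_efforts": joint torques, N m; "ee_pos": TCP position; "tcp_rot": TCP orientation; "contact_force": force on the tool from outside, world axes, zero at the start; "torque": the same for the moment, N m; "gripper_width": finger opening in mm; "grip_force": force on a finger pad.
Only numpy, scipy, OpenCV 4.12 (cv2) and the standard library are available. Lean on these libraries where they do the work, as an engineer would, in place of code of your own. Each camera call takes 0.05 s, during which the arm holds its last target. There are 200 camera calls.

## Working session

There is one attempt and no reset: what is moved stays moved. The work goes in short steps, Python scripts to look and compute and a tool call to move; the robot and the scene stay as the last step left them, time stands still between calls to the robot, and variables do not carry over. Pictures are saved under pics/ and viewed, at most 10 in all, crops included, and the job is handed in when it is done.

Besides the shell and the picture viewer there is one more tool, called after "Request:" as a command line: name --argument value ..., lists and objects as JSON in quotes. drive_tool: Moves the arm, as the interface text tells. Its arguments: {"type":"object","properties":{"targets":{"type":"array","items":{"type":"array","items":{"type":"array","items":{"type":"number"}}}},"squeeze":{"type":"number"}},"required":["targets"]}

```bash
mkdir -p pics
cat > h.py <<'E'
import numpy as np, cv2
from scipy.spatial.transform import Rotation as Ro
from cell import *
def K(n):
    p=camera_params(n); f=240/np.tan(np.radians(p['fov_y'])/2); return p,f
def ray(n,u,v,st=None):
    p,f=K(n); d=np.array([(u-p['cx'])/f,(v-p['cy'])/f]); s=d.copy()
    for _ in range(30): s=d/(1+p['k1']*(s@s))
    r=np.array([s[0],s[1],1.])
    if n=='wrist':
        H=np.array(p['hand_eye']); T=np.eye(4); T[:3,:3]=Ro.from_euler('xyz',st['tcp_rot']).as_matrix(); T[:3,3]=st['ee_pos']
        M=T@H; return M[:3,3],M[:3,:3]@r
    R=np.array(p['R']); t=np.array(p['t']); return -R.T@t,R.T@r
def onz(n,u,v,z,st=None):
    c,r=ray(n,u,v,st); return c+r*(z-c[2])/r[2]
def snap(n,f=None):
    st=read_state(); a,d=snapshot(n)
    if f: cv2.imwrite('pics/'+f,a[:,:,::-1]); np.savez('pics/'+f[:-4],a=a,d=d,pos=st['ee_pos'],rot=st['tcp_rot'])
    return a,d,st
E
python3 - <<'E'
from h import *
snap('top','top0.png');snap('scene','scene0.png')
for n in('top','scene','wrist'): print(n,camera_params(n))
print(read_state(),grasp_offset)
E
```

```text
top {'fov_y': 42.84388469753284, 'cx': 320.9505742407689, 'cy': 239.36495164935187, 'k1': -0.17829003830014886, 'R': array([[ 0.00728491, -0.99982987,  0.01694557],
       [-0.99110801, -0.0094708 , -0.13272235],
       [ 0.13286025, -0.01582802, -0.99100839]]), 't': array([ -23.83818408,  518.83922152, 1433.211422  ])}
scene {'fov_y': 45.494552166003345, 'cx': 328.29665975742364, 'cy': 250.50893928877656, 'k1': -0.011842512734286792, 'R': array([[ 0.46843552,  0.88348445,  0.00483548],
       [ 0.46140606, -0.23996904, -0.85411903],
       [-0.75344052,  0.40233081, -0.5200551 ]]), 't': array([-242.04031522, -168.36862257, 1542.35841333])}
wrist {'fov_y': 65.11143335802326, 'cx': 321.006518043489, 'cy': 230.7339488589496, 'k1': -0.010268273158453581, 'hand_eye': array([[ 3.27484430e-05, -9.63805981e-01, -2.66604632e-01,
         7.40031507e+01],
       [ 9.99999651e-01,  2.54257620e-04, -7.96334941e-04,
         4.21957513e-01],
       [ 8.35298638e-04, -2.66604513e-01,  9.63805653e-01,
        -1.65140038e+02],
       [ 0.00000000e+00,  0.00000000e+00,  0.00000000e+00,
         1.00000000e+00]])}
{'t': 0.1, 'joint_positions': array([-1.35437505e+00,  1.31103840e-01,  1.48917886e+00, -3.96392266e-06,
        1.52301350e+00, -8.53846152e-02]), 'joint_velocities': array([ 0.0013523 , -0.00010399, -0.0017698 ,  0.00180023,  0.00033361,
       -0.00205925]), 'joint_efforts': array([ 2.08817197e-03, -5.61342716e+01, -4.93094230e+01,  7.71248317e-02,
        2.91444798e-02, -3.32510501e-05]), 'ee_pos': array([ 178.26245885, -572.35682652,  217.67683102]), 'tcp_rot': array([-3.13989497e+00, -1.41335697e-04,  3.01805960e-01]), 'contact_force': array([-0.44958014, -0.0271496 , -0.3492585 ]), 'torque': array([ 0.00818518, -0.0327097 , -0.02631295]), 'grip_force': 0.0, 'gripper_width': 93.11898372457549} -18.8
```

View pics/top0.png

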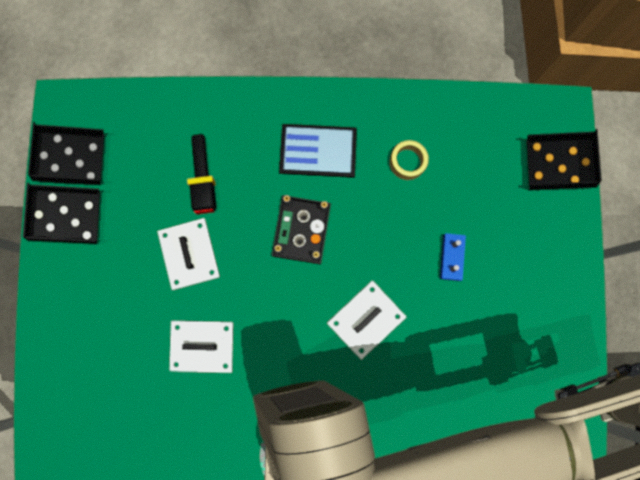

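View pics/scene0.png

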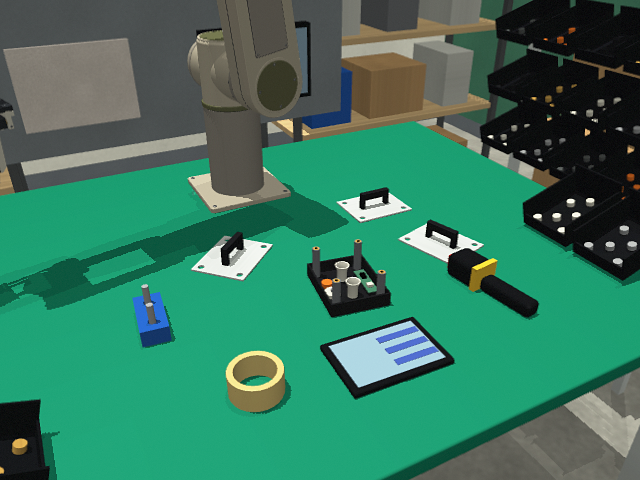

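Top view: there are three cover look-alikes at (188,254), (201,346) and (367,319). The chassis is at about (301,229), the rack at (453,257), the scanner at (201,175), the tablet at (318,151) and the tape at (409,159). Next I measure them.

Run:
```python
from h import *
d=np.load('pics/top0.npz'); a=d['a']; hsv=cv2.cvtColor(a,cv2.COLOR_RGB2HSV)
def comps(m,lo,hi):
    n,l,s,c=cv2.connectedComponentsWithStats(m.astype(np.uint8)); return [(c[i],s[i,4],l==i) for i in range(1,n) if lo<s[i,4]<hi]
def rect(m,z):
    ct=max(cv2.findContours(m.astype(np.uint8),0,1)[0],key=cv2.contourArea).reshape(-1,2)
    w=np.array([onz('top',u,v,z)[:2] for u,v in ct],np.float32); return cv2.minAreaRect(w)
white=(hsv[...,1]<40)&(hsv[...,2]>190)
white[:200]=0
for c,n,m in comps(white,800,6000):
    r=rect(m,4); print('white',c.round(1),n,[np.round(x,1) for x in r],'dist',np.hypot(*r[0]).round(1))
blue=(hsv[...,0]>105)&(hsv[...,0]<125)&(hsv[...,1]>150)&(np.arange(640)[None]>420)&(np.arange(480)[:,None]>220)&(np.arange(480)[:,None]<300)
for c,n,m in comps(blue,200,3000):
    print('rack',c.round(1),n,[np.round(x,1) for x in rect(m,32)])
blk=(hsv[...,2]<70)
for c,n,m in comps(blk,500,6000):
    if 250<c[0]<340 and 190<c[1]<270: print('ch',c.round(1),n,[np.round(x,1) for x in rect(m,28)])
crop=np.hstack([cv2.resize(a[185:275,260:340],(320,360),interpolation=2),cv2.resize(a[210:300,145:225],(320,360),interpolation=2)])
cv2.imwrite('pics/crop1.png',crop[:,:,::-1])
for u,v,z in((458,243,68),(455,267,68)): print(onz('top',u,v,z))
```

```text
white [188.1 253.8] 2552 [array([485.1, 307. ]), array([150.1, 119.9]), np.float64(16.0)] dist 574.1
white [366.7 317.6] 2433 [array([ 328.1, -131.7]), array([119.8, 150.2]), np.float64(43.4)] dist 353.5
white [201.  346.4] 2648 [array([260.4, 269.5]), array([120.5, 149.1]), np.float64(0.9)] dist 374.7
rack [451.8 257.2] 819 [array([ 480. , -338.4]), array([ 51.6, 107.7]), np.float64(84.6)]
ch [301.3 230. ] 1766 [array([544.4,  29.8]), array([118.8, 149.8]), np.float64(81.1)]
[ 508.97224151 -344.37450571   68.        ]
[ 451.76546209 -335.94791098   68.        ]
```

View pics/crop1.png

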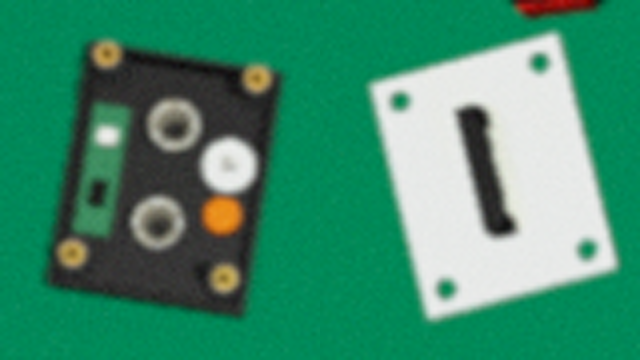

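Three pieces look like the cover: A at (188,254), 574 mm from the base; C at (201,346), 375 mm; and B at (367,319), 354 mm. A is the farthest, so it is the one meant. The crop confirms a white plate with a handle and four holes. It also shows the chassis wells near (304,216) and (299,240).

Next I move above the rack for a wrist view.

```bash
cat >> h.py <<'E'
def plan(x,y,z,yaw):
    "total tool-frame shift (units 60mm) from current pose, then turn (units 8deg)"
    st=read_state(); R=Ro.from_euler('xyz',st['tcp_rot']); G=Ro.from_euler('xyz',[np.pi,0,yaw])
    s=R.inv().apply(np.array([x,y,z])-st['ee_pos'])/60; r=np.degrees((R.inv()*G).as_rotvec())/8
    print('t',round(st['t'],2),'pos',st['ee_pos'].round(1),'rot',st['tcp_rot'].round(3),'| shift',s.round(3),'turn',r.round(3),'F',st['contact_force'].round(1),'w',round(st['gripper_width'],1))
E
python3 -c "
from h import *
plan(480,-338,210,-0.13)"
```

```text
t 0.1 pos [ 178.3 -572.4  217.7] rot [-3.14  -0.     0.302] | shift [ 5.963 -2.234  0.133] turn [-1.200e-02  2.000e-03  3.093e+00] F [-0.4 -0.  -0.3] w 93.1
```

Request:
drive_tool --targets '[[[0,0.85,-0.32,0.02,0,0,0],[0,0.85,-0.32,0.02,0,0,0],[0,0.85,-0.32,0.02,0,0,0],[0,0.85,-0.32,0.02,0,0,0],[0,0.85,-0.32,0.02,0,0,0],[0,0.85,-0.32,0.02,0,0,0],[0,0.85,-0.32,0.02,0,0,0],[0,0,0,0,0,0,1],[0,0,0,0,0,0,1],[0,0,0,0,0,0,1]]]' --squeeze 25

```text
t: 1.35
ee_pos: [479.2, -337.9, 209.6]
tcp_rot: [-3.141, 0.001, -0.121]
contact_force: [-0.2, -0.4, -0.1]
gripper_width: 93.0
grip_force: 0.0
```

Request:
drive_tool --targets '[[[0,0,0,0,0,0,0.1],[0,0,0,0,0,0,0]]]'

```text
t: 1.6
ee_pos: [479.1, -338.4, 210.0]
tcp_rot: [-3.141, 0.0, -0.128]
contact_force: [-0.1, 0.0, -0.6]
gripper_width: 92.8
grip_force: 0.0
```

```bash
python3 -c "
from h import *
plan(480,-338,210,-0.13); snap('wrist','w1.png')"
```

```text
t 1.6 pos [ 479.1 -338.4  210. ] rot [-3.141  0.    -0.128] | shift [ 0.014 -0.008 -0.   ] turn [-0.002  0.003  0.011] F [-0.1  0.  -0.6] w 92.8
```

View pics/w1.png

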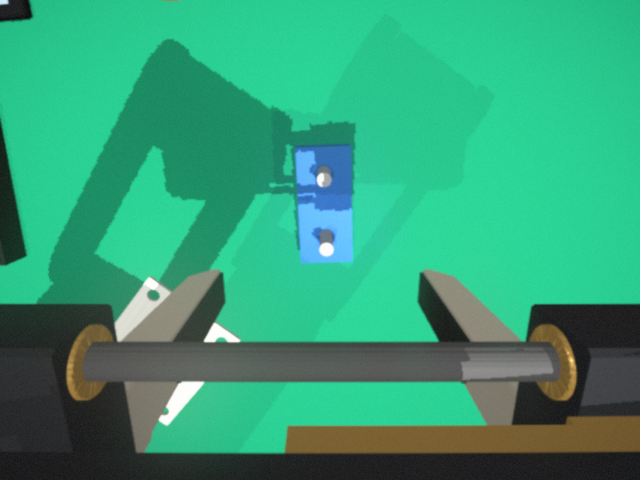

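The wrist view shows the rack at about (325,205), with bright shaft tops near (324,180) and (326,249). I'll locate the tops from depth, along with the rack corners.

```bash
cat >> h.py <<'E'
def cloud(n,d,st,us,vs):
    out=[]
    for v in range(*vs):
        for u in range(*us):
            if d[v,u]>0:
                c,r=ray(n,u,v,st); out.append(c+r*d[v,u]) # r has camera z=1
    return np.array(out)
E
python3 - <<'E'
from h import *
q=np.load('pics/w1.npz'); st=dict(ee_pos=q['pos'],tcp_rot=q['rot']); d=q['d']
P=cloud('wrist',d,st,(285,365),(135,275))
for lo,hi in((20,40),(60,75)):
    S=P[(P[:,2]>lo)&(P[:,2]<hi)]
    print(lo,len(S),np.median(S[:,2]),S.min(0),S.max(0))
    if lo==20: print(cv2.minAreaRect(S[:,:2].astype(np.float32)))
    else:
        for k in((S[:,0]>480),(S[:,0]<=480)): print(S[k].mean(0),len(S[k]),cv2.minEnclosingCircle(S[k][:,:2].astype(np.float32)))
b=P[P[:,2]<12]; print('bench',np.median(b[:,2]))
a=q['a']; g=a.min(2)
for (v0,v1) in((160,200),(230,270)):
    m=(g[v0:v1,305:345]>150); n,l,s,c=cv2.connectedComponentsWithStats(m.astype(np.uint8)); i=1+s[1:,4].argmax(); u,v=c[i]+[305,v0]; print(u,v,s[i],onz('wrist',u,v,68,st))
E
```

```text
Traceback (most recent call last):
  File "h.py", line 30, in cloud
    c,r=ray(n,u,v,st); out.append(c+r*d[v,u]) # r has camera z=1
        ~~~^^^^^^^^^^
  File "h.py", line 7, in ray
    p,f=K(n); d=np.array([(u-p['cx'])/f,(v-p['cy'])/f]); s=d.copy()
        ~^^^
  File "h.py", line 5, in K
    p=camera_params(n); f=240/np.tan(np.radians(p['fov_y'])/2); return p,f
ValueError: time passes only in moves, steps and waits
```

```bash
sed -i 's/^def K(n):/import functools\n@functools.cache\ndef K(n):/' h.py
cat > a.py <<'E'
from h import *
q=np.load('pics/w1.npz'); st=dict(ee_pos=q['pos'],tcp_rot=q['rot']); d=q['d']
P=cloud('wrist',d,st,(285,365),(135,275))
for lo,hi in((20,40),(60,75)):
    S=P[(P[:,2]>lo)&(P[:,2]<hi)]
    print(lo,len(S),np.median(S[:,2]),S.min(0),S.max(0))
    if lo==20: print(cv2.minAreaRect(S[:,:2].astype(np.float32)))
    else:
        for k in((S[:,0]>480),(S[:,0]<=480)): print(S[k].mean(0),len(S[k]),cv2.minEnclosingCircle(S[k][:,:2].astype(np.float32)))
b=P[P[:,2]<12]; print('bench',np.median(b[:,2]))
a=q['a']; g=a.min(2)
for (v0,v1) in((160,200),(230,270)):
    m=(g[v0:v1,305:345]>150); n,l,s,c=cv2.connectedComponentsWithStats(m.astype(np.uint8)); i=1+s[1:,4].argmax(); u,v=c[i]+[305,v0]; print(u,v,s[i],onz('wrist',u,v,68,st))
E
python3 a.py
```

```text
20 5680 31.028523823837332 [ 424.6661726  -371.57877933   20.03835385] [ 538.41751629 -312.71590984   39.94300179]
((481.2027282714844, -342.5465087890625), (50.140724182128906, 110.36627197265625), 84.50408935546875)
60 343 66.9918655058849 [ 445.52590808 -350.97539014   60.03251825] [ 516.99171327 -334.01234794   68.73347727]
[ 511.43667547 -345.41041804   66.7681001 ] 172 ((511.2007751464844, -345.2730407714844), 5.911521911621094)
[ 452.28491311 -339.77035707   66.44370658] 171 ((451.57513427734375, -339.68048095703125), 6.057600498199463)
bench -0.9705240134563837
323.038961038961 179.37012987012986 [ 12  13  14  14 154] [ 511.22424155 -344.28133094   68.        ]
326.03932584269666 248.90449438202248 [ 14  12  15  15 178] [ 451.62679125 -339.27227694   68.        ]
```

```bash
python3 -c "
from h import *
plan(451.7,-339.5,44,-0.091)"
```

```text
t 1.65 pos [ 479.1 -338.4  210. ] rot [-3.141  0.    -0.129] | shift [-0.45   0.077  2.768] turn [-0.002  0.002 -0.27 ] F [-0.3 -0.7 -0.4] w 93.2
```

Request:
drive_tool --targets '[[[0,-0.45,0.077,0.3,0,0,0],[0,0,0,0.6,0,0,-0.27],[0,0,0,0.6,0,0,0],[0,0,0,0.6,0,0,0],[0,0,0,0.4,0,0,0],[0,0,0,0.27,0,0,0],[0,0,0,0,0,0,0]]]'

```text
t: 2.52
ee_pos: [451.2, -338.9, 42.9]
tcp_rot: [-3.14, 0.002, -0.093]
contact_force: [-0.1, -0.5, 0.1]
gripper_width: 92.8
grip_force: 0.0
```

Request:
drive_tool --targets '[[[1,0,0,0,0,0,0],[1,0,0,0,0,0,0],[1,0,0,0,0,0,0],[1,0,0,0,0,0,0],[1,0,0,0,0,0,0],[1,0,0,0,0,0,0]]]' --squeeze 25

```text
t: 3.28
ee_pos: [451.9, -339.5, 44.0]
tcp_rot: [-3.142, 0.0, -0.093]
contact_force: [0.1, 0.3, 0.5]
gripper_width: 37.5
grip_force: 0.0
```

Request:
drive_tool --targets '[[[1,0,0,0,0,0,0],[1,0,0,0,0,0,0],[1,0,0,0,0,0,0],[1,0,0,0,0,0,0],[1,0,0,0,0,0,0],[1,0,0,0,0,0,0]]]'

```text
t: 4.03
ee_pos: [451.9, -339.5, 44.0]
tcp_rot: [-3.142, -0.0, -0.093]
contact_force: [-0.9, -0.3, -1.1]
gripper_width: 10.9
grip_force: 25.0
```

Request:
drive_tool --targets '[[[1,0,0,-0.2,0,0,0],[1,0,0,-0.5,0,0,0],[1,0,0,-0.8,0,0,0],[1,0,0,-0.8,0,0,0],[1,0,0,-0.5,0,0,0],[1,0,0,0,0,0,0]]]'

```text
t: 4.78
ee_pos: [453.5, -340.9, 216.4]
tcp_rot: [3.137, -0.006, -0.093]
contact_force: [-0.4, 0.6, -0.8]
gripper_width: 11.3
grip_force: 25.0
```

```bash
python3 -c "
from h import *
plan(505,28,212,-0.15)"
```

```text
t 4.78 pos [ 453.5 -340.9  216.4] rot [ 3.137 -0.006 -0.093] | shift [ 0.282 -6.201  0.048] turn [ 0.029 -0.041  0.406] F [-0.4  0.6 -0.8] w 11.3
```

Request:
drive_tool --targets '[[[1,0.03,-0.7,0,0,0,0.1],[1,0.03,-0.9,0,0,0,0.1],[1,0.03,-0.9,0,0,0,0.1],[1,0.03,-0.9,0,0,0,0.1],[1,0.03,-0.9,0,0,0,0],[1,0.03,-0.9,0,0,0,0],[1,0.03,-0.6,0,0,0,0],[1,0,-0.3,0,0,0,0],[1,0,0,0,0,0,0],[1,0,0,0,0,0,0]]]'

```text
t: 6.02
ee_pos: [511.7, 20.5, 211.7]
tcp_rot: [3.141, 0.001, -0.15]
contact_force: [0.2, -0.1, -0.7]
gripper_width: 11.2
grip_force: 25.0
```

```bash
python3 -c "
from h import *
plan(505,28,212,-0.15); snap('wrist','w2.png')"
```

```text
t 6.03 pos [511.7  20.5 211.7] rot [ 3.141e+00  1.000e-03 -1.500e-01] | shift [-0.13  -0.107 -0.006] turn [ 0.004  0.004 -0.   ] F [ 0.2 -0.1 -0.7] w 11.2
```

View pics/w2.png

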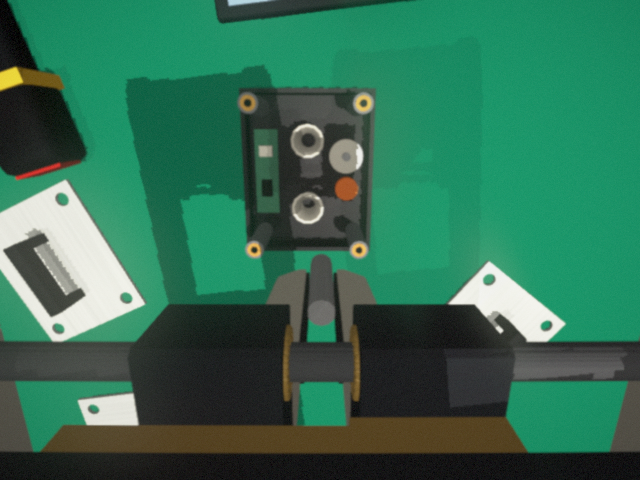

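The chassis is centred near (308,175), with brass tops near (247,103), (363,103), (359,250) and (254,250). The held shaft's foot is near (320,258). I'll fit the chassis pose from the posts.

```bash
cat >> h.py <<'E'
def posts(a,st,seeds):
    "brass ring centres -> (4,2) on z=70"
    hsv=cv2.cvtColor(a,cv2.COLOR_RGB2HSV); o=[]
    for u,v in seeds:
        w=hsv[v-14:v+15,u-14:u+15]; m=((w[...,0]>8)&(w[...,0]<30)&(w[...,1]>90)&(w[...,2]>110)).astype(np.uint8)
        c=max(cv2.findContours(m,0,1)[0],key=cv2.contourArea); (x,y),ax,_=cv2.fitEllipse(cv2.convexHull(c)); o.append((x+u-14,y+v-14)); print('px',np.round(o[-1],1),np.round(ax,1))
    return np.array([onz('wrist',x,y,70,st)[:2] for x,y in o])
def fit(M,W):
    "rigid 2D fit model->world"
    mc,wc=M.mean(0),W.mean(0); A=(M-mc)[:,0]+1j*(M-mc)[:,1]; B=(W-wc)[:,0]+1j*(W-wc)[:,1]
    th=np.angle((A.conj()*B).sum()); c,s=np.cos(th),np.sin(th); R=np.array([[c,-s],[s,c]]); t=wc-R@mc
    print('fit',t.round(1),'yaw',th.round(4),'res',np.round(W-(M@R.T+t),1).tolist()); return t,th,R
CORN=np.array([[60,45],[60,-45],[-60,-45],[-60,45]],float)
E
python3 - <<'E'
from h import *
q=np.load('pics/w2.npz'); st=dict(ee_pos=q['pos'],tcp_rot=q['rot']); a=q['a'];d=q['d']
W=posts(a,st,[(247,103),(363,103),(359,250),(254,250)])
t,th,R=fit(CORN,W)
for x in(30,-30): print('well',x,R@[x,0]+t)
# wells: mouth from depth near z 40
for (u,v) in((307,140),(308,208)):
    P=cloud('wrist',d,st,(u-24,u+25),(v-24,v+25)); S=P[(P[:,2]>36)&(P[:,2]<43)]; print(cv2.minEnclosingCircle(S[:,:2].astype(np.float32)),np.median(S[:,2]))
# foot of held shaft, expected
from scipy.spatial.transform import Rotation as Ro
T=Ro.from_euler('xyz',st['tcp_rot'])
H=np.array(K('wrist')[0]['hand_eye']); f=K('wrist')[1]; p=K('wrist')[0]
for z in(36,-24):
    X=np.linalg.inv(H)@[0,0,z,1]; print('axis px',X[0]/X[2]*f+p['cx'],X[1]/X[2]*f+p['cy'])
D=d[240:340:4,300:342:3]; print(D.astype(int))
E
```

```text
px [247.2 102.5] [15.2 16.2]
px [362.9 102.7] [14.8 15.9]
px [358.6 249.6] [13.2 13.8]
px [254.1 249.4] [13.1 14.1]
fit [545.5  27.8] yaw -0.1521 res [[-0.1, -0.1], [-0.1, 0.2], [0.1, 0.1], [0.1, -0.1]]
well 30 [575.10445532  23.27972755]
well -30 [515.79745379  32.37255823]
((575.160400390625, 22.894277572631836), 14.525251388549805) 38.65734664919495
((516.130126953125, 32.087764739990234), 14.534822463989258) 38.71413782100683
axis px 320.64378887701946 262.0431164212561
axis px 320.3834097984091 312.3062644293983
[[386 387 387 387 387 387 388 386 387 388 388 387 387 387]
 [374 373 375 376 374 374 375 373 375 374 374 376 376 375]
 [367 367 367 366 367 367 368 368 367 367 367 368 367 366]
 [398 399 398 398 399 399 398 397 397 398 397 398 398 397]
 [398 399 400 399 400 210 208 206 209 210 400 399 400 399]
 [401 400 401 400 210 204 202 200 202 204 208 399 399 402]
 [401 400 401 401 202 199 196 196 195 196 201 403 402 402]
 [402 402 403 402 197 192 191 189 192 192 195 403 402 402]
 [174 173 172 177 191 186 184 184 185 187 190 405 177 173]
 [170 169 173 171 185 182 179 180   0 180 185 
[... 198 characters left out ...]
1 156 170 166 164 163 162 162 164 165 168 156 154]
 [148 149 151 168 163 160 158 158 158 159 161 163 152 153]
 [145 145 148 163 157 155 155 155 155 155 157 161 149 146]
 [141 145 146 158 155 155 156 155 156 156 155 156 148 145]
 [139 141 141 155 154 156 156 157 156 155 155 156 142 143]
 [136 139 139 156 158 158 156 156 157 156 156 156 138 140]
 [132 135 138 157 156 158 156 157 156 156   0 157 137 136]
 [131 133 138 420 158 157 157 157 157 157 158 419 136 134]
 [127 130 137 420 421 420 158 157 157 157 420 421 138 131]
 [125 128 136 421 423 422 422 422 422 421 423 421 136 129]
 [125 124 137 423 423 423 424 423 423 423 423 422 137 125]
 [123 124 138 425 424 423 425 424 424 424 423 424 136 122]]
```

```bash
python3 -c "
from h import *
plan(575.1,23.2,46,-0.152)"
```

```text
t 6.08 pos [511.8  20.4 211.8] rot [ 3.141  0.    -0.151] | shift [ 1.037 -0.207  2.763] turn [0.004 0.003 0.01 ] F [ 0.5 -0.3 -0.2] w 11.3
```

Request:
drive_tool --targets '[[[1,0.5,-0.1,0,0,0,0],[1,0.537,-0.107,0.3,0,0,0],[1,0,0,0.5,0,0,0],[1,0,0,0.5,0,0,0],[1,0,0,0.4,0,0,0],[1,0,0,0.1,0,0,0],[1,0,0,0,0,0,0],[1,0,0,0,0,0,0]]]'

```text
t: 7.08
ee_pos: [576.4, 24.3, 105.6]
tcp_rot: [-3.141, -0.002, -0.15]
contact_force: [0.7, 0.1, -0.3]
gripper_width: 11.5
grip_force: 25.0
```

```bash
python3 -c "
from h import *
plan(575.1,23.2,46,-0.152)"
```

```text
t 7.08 pos [576.4  24.3 105.6] rot [-3.141e+00 -2.000e-03 -1.500e-01] | shift [-0.021  0.022  0.994] turn [-0.001 -0.017  0.017] F [ 0.7  0.1 -0.3] w 11.5
```

Request:
drive_tool --targets '[[[1,-0.01,0.01,0.2,0,0,0],[1,0,0,0.2,0,0,0],[1,0,0,0.15,0,0,0],[1,0,0,0.15,0,0,0],[1,0,0,0.15,0,0,0],[1,0,0,0.13,0,0,0],[1,0,0,0,0,0,0],[1,0,0,0,0,0,0]]]'

```text
t: 8.07
ee_pos: [574.7, 24.1, 45.3]
tcp_rot: [3.141, 0.0, -0.149]
contact_force: [0.6, -0.9, -1.4]
gripper_width: 11.2
grip_force: 25.0
```

Request:
drive_tool --targets '[[[0.6,0,0,0,0,0,0],[0.6,0,0,0,0,0,0],[0.6,0,0,0,0,0,0],[0.6,0,0,0,0,0,0],[0.6,0,0,-0.3,0,0,0],[0.6,0,0,-0.8,0,0,0],[0.6,0,0,-0.8,0,0,0],[0.6,0,0,-0.8,0,0,0],[0.6,0,0,0,0,0,0]]]'

```text
t: 9.2
ee_pos: [577.9, 24.1, 214.6]
tcp_rot: [-3.14, -0.011, -0.149]
contact_force: [-0.1, -0.6, 0.9]
gripper_width: 37.4
grip_force: 0.0
```

Run:
```python
from h import *
plan(511.2,-344.7,207,-0.091)
a,d,st=snap('wrist','w3.png')
for n in [-1]:
    # find points 55..75 near well0
    P=cloud('wrist',d,st,(240,400),(100,330)); k=(np.hypot(P[:,0]-575.1,P[:,1]-23.2)<15)&(P[:,2]>45)&(P[:,2]<90); S=P[k]
    print(len(S),np.percentile(S[:,2],[5,50,95]),cv2.minEnclosingCircle(S[S[:,2]>58][:,:2].astype(np.float32)))
```

```text
t 9.2 pos [577.9  24.1 214.6] rot [-3.14  -0.011 -0.149] | shift [-0.188  6.244  0.117] turn [-0.006 -0.078 -0.417] F [-0.1 -0.6  0.9] w 37.4
200 [49.07156673 63.76097285 65.12282208] ((574.711181640625, 23.213966369628906), 6.041748046875)
```

The first shaft is home: its top is at about 65 mm, centred at (574.7, 23.2). Now the second shaft.

Request:
drive_tool --targets '[[[0.3,-0.03,0.7,0,0,0,-0.1],[0.3,-0.03,0.9,0,0,0,-0.1],[0.3,-0.03,0.9,0,0,0,-0.1],[0.3,-0.03,0.9,0,0,0,-0.1],[0.3,-0.03,0.9,0,0,0,0],[0.3,-0.03,0.9,0,0,0,0],[0.3,0,0.7,0,0,0,0],[0.3,0,0.35,0,0,0,0],[0.3,0,0,0,0,0,0],[0.3,0,0,0,0,0,0]]]'

```text
t: 10.5
ee_pos: [522.4, -345.6, 206.9]
tcp_rot: [-3.141, 0.001, -0.092]
contact_force: [0.1, -0.2, -0.8]
gripper_width: 65.3
grip_force: 0.0
```

```bash
python3 -c "
from h import *
plan(511.2,-344.7,44,-0.091)"
```

```text
t 10.5 pos [ 522.4 -345.6  206.9] rot [-3.141e+00  1.000e-03 -9.200e-02] | shift [-0.186  0.006  2.714] turn [-0.007  0.004 -0.01 ] F [ 0.1 -0.2 -0.8] w 65.3
```

Request:
drive_tool --targets '[[[0.3,-0.186,0.006,0.3,0,0,0],[0.3,0,0,0.6,0,0,0],[0.3,0,0,0.6,0,0,0],[0.3,0,0,0.5,0,0,0],[0.3,0,0,0.4,0,0,0],[0.3,0,0,0.3,0,0,0],[0.3,0,0,0,0,0,0],[0.3,0,0,0,0,0,0]]]'

```text
t: 11.5
ee_pos: [511.9, -346.5, 46.5]
tcp_rot: [3.141, -0.001, -0.093]
contact_force: [-0.3, 0.3, 0.1]
gripper_width: 64.9
grip_force: 0.0
```

Request:
drive_tool --targets '[[[1,0,0,0,0,0,0],[1,0,0,0,0,0,0],[1,0,0,0,0,0,0],[1,0,0,0,0,0,0],[1,0,0,0,0,0,0],[1,0,0,0,0,0,0],[1,0,0,0,0,0,0],[1,0,0,0,0,0,0],[1,0,0,0,0,0,0]]]'

```text
t: 12.62
ee_pos: [511.0, -346.4, 45.2]
tcp_rot: [-3.142, -0.0, -0.093]
contact_force: [0.4, 0.6, -0.4]
gripper_width: 11.6
grip_force: 25.0
```

Request:
drive_tool --targets '[[[1,0,0,-0.2,0,0,0],[1,0,0,-0.5,0,0,0],[1,0,0,-0.8,0,0,0],[1,0,0,-0.8,0,0,0],[1,0,0,-0.5,0,0,0],[1,0,0,0,0,0,0]]]'

```text
t: 13.38
ee_pos: [512.7, -347.7, 217.8]
tcp_rot: [3.138, -0.006, -0.093]
contact_force: [-0.4, -0.3, -0.1]
gripper_width: 11.3
grip_force: 25.0
```

```bash
python3 -c "
from h import *
plan(515.9,32.2,212,-0.152)"
```

```text
t 13.38 pos [ 512.7 -347.7  217.8] rot [ 3.138 -0.006 -0.093] | shift [-0.537 -6.309  0.069] turn [ 0.027 -0.044  0.421] F [-0.4 -0.3 -0.1] w 11.3
```

Request:
drive_tool --targets '[[[1,-0.07,-0.7,0,0,0,0.1],[1,-0.07,-0.9,0,0,0,0.1],[1,-0.07,-0.9,0,0,0,0.1],[1,-0.07,-0.9,0,0,0,0.1],[1,-0.07,-0.9,0,0,0,0.02],[1,-0.07,-0.9,0,0,0,0],[1,-0.08,-0.7,0,0,0,0],[1,0,-0.4,0,0,0,0],[1,0,0,0,0,0,0],[1,0,0,0,0,0,0]]]'

```text
t: 14.62
ee_pos: [530.5, 31.5, 212.2]
tcp_rot: [3.141, 0.001, -0.152]
contact_force: [-0.4, -0.1, -1.0]
gripper_width: 11.6
grip_force: 25.0
```

```bash
python3 -c "
from h import *
plan(515.9,32.2,46,-0.152)"
```

```text
t 14.62 pos [530.5  31.5 212.2] rot [ 3.141e+00  1.000e-03 -1.520e-01] | shift [-0.237  0.024  2.771] turn [0.005 0.011 0.001] F [-0.4 -0.1 -1. ] w 11.6
```

Request:
drive_tool --targets '[[[1,-0.237,0.024,0.3,0,0,0],[1,0,0,0.5,0,0,0],[1,0,0,0.5,0,0,0],[1,0,0,0.4,0,0,0],[1,0,0,0,0,0,0],[1,0,0,0,0,0,0]]]'

```text
t: 15.38
ee_pos: [517.2, 32.1, 112.1]
tcp_rot: [3.142, -0.001, -0.153]
contact_force: [0.6, -0.5, -0.6]
gripper_width: 11.2
grip_force: 25.0
```

```bash
python3 -c "
from h import *
plan(515.9,32.2,46,-0.152)"
```

```text
t 15.38 pos [517.2  32.1 112.1] rot [ 3.142e+00 -1.000e-03 -1.530e-01] | shift [-0.022  0.002  1.102] turn [ 0.    -0.006 -0.007] F [ 0.6 -0.5 -0.6] w 11.2
```

Request:
drive_tool --targets '[[[1,-0.01,0,0.2,0,0,0],[1,0,0,0.2,0,0,0],[1,0,0,0.2,0,0,0],[1,0,0,0.15,0,0,0],[1,0,0,0.15,0,0,0],[1,0,0,0.13,0,0,0],[1,0,0,0.06,0,0,0],[1,0,0,0,0,0,0],[1,0,0,0,0,0,0]]]'

```text
t: 16.5
ee_pos: [516.5, 32.9, 46.2]
tcp_rot: [-3.141, -0.001, -0.152]
contact_force: [0.1, 0.9, -0.1]
gripper_width: 11.2
grip_force: 25.0
```

Request:
drive_tool --targets '[[[0.6,0,0,0,0,0,0],[0.6,0,0,0,0,0,0],[0.6,0,0,0,0,0,0],[0.6,0,0,0,0,0,0],[0.6,0,0,-0.3,0,0,0],[0.6,0,0,-0.8,0,0,0],[0.6,0,0,-0.8,0,0,0],[0.6,0,0,-0.8,0,0,0],[0.6,0,0,0,0,0,0]]]'

```text
t: 17.62
ee_pos: [519.3, 32.9, 214.7]
tcp_rot: [-3.14, -0.01, -0.152]
contact_force: [0.1, 1.0, 0.1]
gripper_width: 37.0
grip_force: 0.0
```

Run:
```python
from h import *
plan(470,305,212,0.28)
a,d,st=snap('wrist','w4.png')
P=cloud('wrist',d,st,(200,440),(60,340))
for w in((575.1,23.2),(515.9,32.3)):
    k=(np.hypot(P[:,0]-w[0],P[:,1]-w[1])<15)&(P[:,2]>45)&(P[:,2]<90); S=P[k]
    print(len(S),np.percentile(S[:,2],[5,50,95]),cv2.minEnclosingCircle(S[S[:,2]>58][:,:2].astype(np.float32)))
```

```text
t 17.62 pos [519.3  32.9 214.7] rot [-3.14  -0.01  -0.152] | shift [-1.499 -4.359  0.034] turn [ 0.007 -0.075 -3.093] F [0.1 1.  0.1] w 37.0
169 [62.4130555  63.90601408 65.20996382] ((574.7806396484375, 23.341609954833984), 5.7592597007751465)
197 [48.94518489 63.64238542 64.97107016] ((516.5751953125, 32.283042907714844), 6.012521743774414)
```

Both shafts are home: tops at about 65 mm, centred on the wells. Now to cover A.

Request:
drive_tool --targets '[[[0,-0.25,-0.7,0,0,0,0],[0,-0.3,-0.8,0,0,0,0],[0,-0.3,-0.8,0,0,0,0],[0,-0.3,-0.8,0,0,0,0],[0,-0.3,-0.8,0,0,0,0],[0,-0.3,-0.4,0,0,0,0],[0,0,0,0,0,0,-1],[0,0,0,0,0,0,-1],[0,0,0,0,0,0,-1],[0,0,0,0,0,0,-0.1]]]'

```text
t: 18.92
ee_pos: [450.7, 303.5, 206.8]
tcp_rot: [3.141, 0.002, 0.281]
contact_force: [-0.3, -0.4, 0.4]
gripper_width: 93.2
grip_force: 0.0
```

Request:
drive_tool --targets '[[[0,0,0,0,0,0,0],[0,0,0,0,0,0,0]]]'

```text
t: 19.18
ee_pos: [451.3, 303.8, 207.6]
tcp_rot: [3.142, 0.0, 0.279]
contact_force: [0.4, 0.3, 0.6]
gripper_width: 93.1
grip_force: 0.0
```

```bash
python3 -c "
from h import *
plan(449,297,212,0.28); snap('wrist','w5.png')"
```

```text
t 19.18 pos [451.3 303.8 207.6] rot [3.142 0.    0.279] | shift [-0.068  0.098 -0.073] turn [ 0.     0.003 -0.008] F [0.4 0.3 0.6] w 93.1
```

View pics/w5.png

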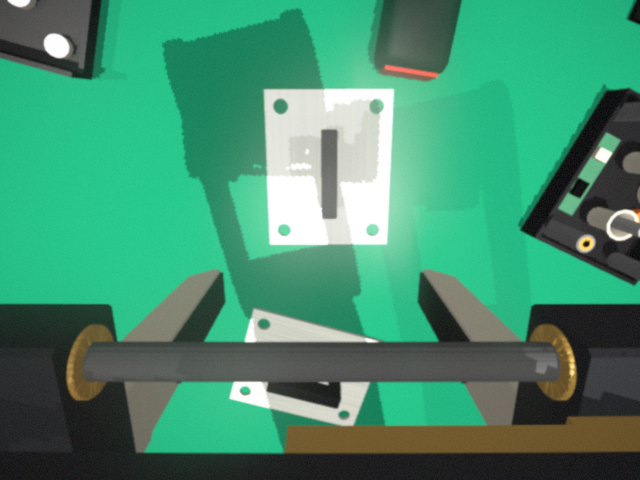

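The chosen cover shows holes at (280,106), (376,106), (372,230) and (284,230), with its handle bar at (329,174). The scanner is above it at about (415,40). I'll fit the cover pose from the holes.

Run:
```python
from h import *
q=np.load('pics/w5.npz'); st=dict(ee_pos=q['pos'],tcp_rot=q['rot']); a=q['a'];d=q['d']
hsv=cv2.cvtColor(a,cv2.COLOR_RGB2HSV); W=[]
for u,v in[(280,106),(376,106),(372,230),(284,230)]:
    w=hsv[v-11:v+12,u-11:u+12]; m=(w[...,1]>90).astype(np.uint8); n,l,s,c=cv2.connectedComponentsWithStats(m); i=l[11,11]
    x,y=c[i]+[u-11,v-11]; print(x.round(1),y.round(1),s[i]); W.append(onz('wrist',x,y,2.5,st)[:2])
t,th,R=fit(CORN,np.array(W))
P=cloud('wrist',d,st,(310,350),(120,225)); S=P[(P[:,2]>38)&(P[:,2]<50)]; print(np.median(S[:,2]),cv2.minAreaRect(S[:,:2].astype(np.float32)))
plan(*t,16,th)
```

```text
280.3 106.0 [  5   5  13  13 130]
375.8 106.1 [  0   0  23  23 501]
371.7 229.3 [ 6  6 10  9 69]
283.8 229.4 [ 6  6 11 10 88]
fit [484.8 306.2] yaw 0.2805 res [[0.0, -0.2], [-0.3, 0.2], [0.1, 0.2], [0.2, -0.1]]
42.91866744168851 ((484.9382629394531, 305.2825012207031), (77.2033920288086, 13.54178524017334), 16.026880264282227)
t 19.23 pos [451.3 303.7 207.7] rot [3.142 0.    0.279] | shift [0.548 0.114 3.195] turn [ 0.001  0.002 -0.008] F [ 0.7 -0.9  0.2] w 92.7
```

Request:
drive_tool --targets '[[[0.4,0.548,0.118,0,0,0,0],[0.4,0,0,0.6,0,0,0],[0.4,0,0,0.7,0,0,0],[0.4,0,0,0.7,0,0,0],[0.4,0,0,0.5,0,0,0],[0.4,0,0,0.4,0,0,0],[0.4,0,0,0.1,0,0,0],[0.4,0,0,0,0,0,0]]]'

```text
t: 20.23
ee_pos: [485.1, 306.2, 28.1]
tcp_rot: [3.142, 0.0, 0.28]
contact_force: [-0.2, 0.5, 0.6]
gripper_width: 55.9
grip_force: 0.0
```

```bash
python3 -c "
from h import *
plan(484.8,305.9,16,0.2805)"
```

```text
t 20.23 pos [485.1 306.2  28.1] rot [3.142 0.    0.28 ] | shift [-0.006  0.004  0.202] turn [ 0.     0.001 -0.001] F [-0.2  0.5  0.6] w 55.9
```

Request:
drive_tool --targets '[[[0.4,0,0,0.1,0,0,0],[0.4,0,0,0.09,0,0,0],[1,0,0,0,0,0,0],[1,0,0,0,0,0,0],[1,0,0,0,0,0,0],[1,0,0,0,0,0,0],[1,0,0,0,0,0,0],[1,0,0,0,0,0,0],[1,0,0,0,0,0,0]]]' --squeeze 50

```text
t: 21.35
ee_pos: [485.1, 306.2, 16.6]
tcp_rot: [-3.142, -0.0, 0.281]
contact_force: [-1.3, -0.2, 1.6]
gripper_width: 13.5
grip_force: 50.0
```

Request:
drive_tool --targets '[[[1,0,0,-0.1,0,0,0],[1,0,0,-0.4,0,0,0],[1,0,0,-0.6,0,0,0],[1,0,0,-0.6,0,0,0],[1,0,0,-0.5,0,0,0],[1,0,0,-0.2,0,0,0],[1,0,0,0,0,0,0],[1,0,0,0,0,0,0]]]'

```text
t: 22.35
ee_pos: [484.0, 305.7, 158.5]
tcp_rot: [3.141, 0.003, 0.281]
contact_force: [-0.9, -0.4, -2.8]
gripper_width: 13.5
grip_force: 50.0
```

```bash
python3 -c "
from h import *
plan(545.5,27.8,160,-0.152); snap('wrist','w6.png')"
```

```text
t 22.35 pos [484.  305.7 158.5] rot [3.141e+00 3.000e-03 2.810e-01] | shift [-0.299  4.734 -0.021] turn [0.008 0.019 3.1  ] F [-0.9 -0.4 -2.8] w 13.5
```

View pics/w6.png

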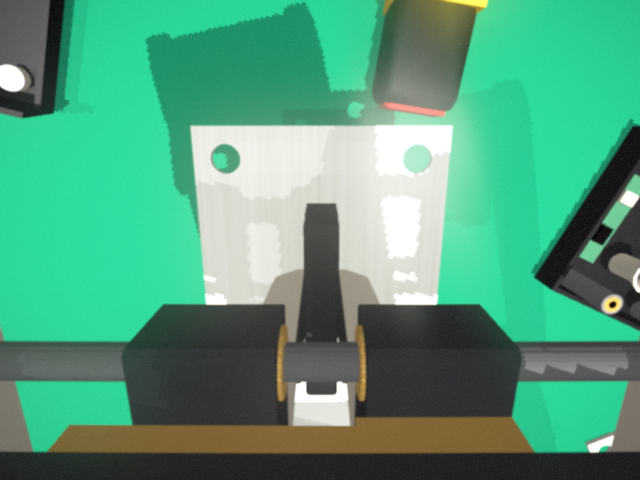

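The cover is held, with its front holes visible at (225,159) and (417,159). I'll check its pose in the grip.

```bash
cat >> h.py <<'E'
def held(f,seeds=((225,159),(417,159))):
    "plate pose relative to the tool frame: tilt from depth, hole centres in tool coordinates"
    q=np.load(f'pics/{f}.npz'); st=dict(ee_pos=np.zeros(3),tcp_rot=np.zeros(3)); a,d=q['a'],q['d']
    P=np.vstack([cloud('wrist',d,st,(215,265),(185,290)),cloud('wrist',d,st,(380,430),(185,290)),cloud('wrist',d,st,(250,395),(135,195))])
    P=P[(P[:,2]>0)&(P[:,2]<30)]; A=np.c_[P[:,:2],np.ones(len(P))]; c=np.linalg.lstsq(A,P[:,2],rcond=None)[0]; e=P[:,2]-A@c; k=abs(e)<3; c=np.linalg.lstsq(A[k],P[k,2],rcond=None)[0]
    print('plate top z_tool = %.4f x + %.4f y + %.1f'%tuple(c))
    g=a.astype(int); H=[]
    for u,v in seeds:
        w=cv2.cvtColor(a,cv2.COLOR_RGB2GRAY)[v-24:v+25,u-24:u+25]; 
        s=cv2.cvtColor(a,cv2.COLOR_RGB2HSV)[v-24:v+25,u-24:u+25,1]
        m=((s>60)|(w<90)).astype(np.uint8); n,l,ss,cc=cv2.connectedComponentsWithStats(m); i=l[24,24] or 1
        ct=max(cv2.findContours((l==i).astype(np.uint8),0,1)[0],key=cv2.contourArea); (x,y),ax,_=cv2.fitEllipse(cv2.convexHull(ct)); x+=u-24;y+=v-24
        X=onz('wrist',x,y,c[0]*60+c[2],st); print('hole px',round(x,1),round(y,1),np.round(ax,1),'tool',X.round(1)); H.append(X[:2])
    return H
E
python3 -c "
from h import *
held('w6')"
```

```text
plate top z_tool = 0.0000 x + 0.0007 y + 13.5
hole px 225.5 158.2 [26.3 29.1] tool [ 59.8 -44.5  13.5]
hole px 417.0 158.2 [22.6 26.4] tool [59.8 45.2 13.5]
```

Request:
drive_tool --targets '[[[1,-0.03,0.4,0,0,0,0],[1,-0.05,0.6,0,0,0,0],[1,-0.05,0.7,0,0,0,0],[1,-0.05,0.7,0,0,0,0],[1,-0.05,0.7,0,0,0,0],[1,-0.05,0.7,0,0,0,0],[1,-0.02,0.6,0,0,0,0],[1,0,0.33,0,0,0,0],[1,0,0,0,0,0,0.3],[1,0,0,0,0,0,0.6]]]'

```text
t: 23.65
ee_pos: [545.9, 28.7, 159.5]
tcp_rot: [-3.141, 0.002, 0.153]
contact_force: [0.4, 0.5, -1.8]
gripper_width: 13.7
grip_force: 50.0
```

Request:
drive_tool --targets '[[[1,0,0,0,0,0,0.8],[1,0,0,0,0,0,0.8],[1,0,0,0,0,0,0.4],[1,0,0,0,0,0,0.2],[1,0,0,0,0,0,0],[1,0,0,0,0,0,0]]]'

```text
t: 24.4
ee_pos: [546.2, 28.6, 160.3]
tcp_rot: [-3.142, 0.0, -0.151]
contact_force: [0.3, 0.6, -3.1]
gripper_width: 13.5
grip_force: 50.0
```

```bash
python3 -c "
from h import *
plan(545.5,27.8,107,-0.152); snap('wrist','w7.png'); held('w7')"
```

```text
t 24.4 pos [546.2  28.6 160.3] rot [-3.142  0.    -0.151] | shift [-0.01   0.016  0.888] turn [-0.     0.002  0.007] F [ 0.3  0.6 -3.1] w 13.5
plate top z_tool = 0.0007 x + 0.0007 y + 13.5
hole px 225.7 158.1 [26.1 28.9] tool [ 60.  -44.4  13.5]
hole px 416.3 158.1 [25.1 27.9] tool [60.  44.9 13.5]
```

Request:
drive_tool --targets '[[[1,-0.01,0.014,0.2,0,0,0],[1,0,0,0.25,0,0,0],[1,0,0,0.2,0,0,0],[1,0,0,0.15,0,0,0],[1,0,0,0.08,0,0,0],[1,0,0,0,0,0,0],[1,0,0,0,0,0,0],[1,0,0,0,0,0,0]]]'

```text
t: 25.45
ee_pos: [546.0, 27.8, 108.2]
tcp_rot: [-3.141, -0.001, -0.152]
contact_force: [-0.7, -0.7, -2.1]
gripper_width: 13.8
grip_force: 50.0
```

Run:
```python
from h import *
plan(545.5,27.8,107,-0.152); a,d,st=snap('wrist','w8.png')
c=np.hstack([cv2.resize(a[130:190,185:265],(400,300),interpolation=2),cv2.resize(a[130:190,375:455],(400,300),interpolation=2)])
b,_,_=snap('top','top8.png')
e=cv2.resize(b[170:290,220:380],(400,300),interpolation=2)
s,_,_=snap('scene','s8.png'); e2=cv2.resize(s[215:335,280:440],(400,300),interpolation=2)
cv2.imwrite('pics/c8.png',np.vstack([c,np.hstack([e,e2])])[:,:,::-1])
```

```text
t 25.45 pos [546.   27.8 108.2] rot [-3.141e+00 -1.000e-03 -1.520e-01] | shift [-0.009  0.001  0.021] turn [-0.001 -0.008  0.   ] F [-0.7 -0.7 -2.1] w 13.8
```

View pics/c8.png

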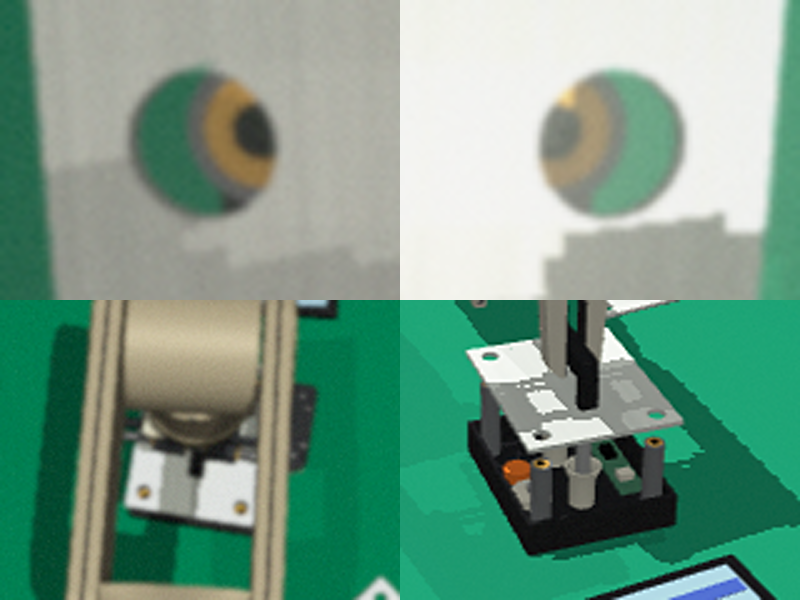

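In the wrist crops the threads show through both holes, at about (236,156) and (407,157). The offset is symmetric, as parallax would give. The top view shows brass centred in the rear holes, and the scene view shows the plate clear of the posts. One numeric check follows.

Run:
```python
from h import *
q=np.load('pics/w8.npz'); st=dict(ee_pos=q['pos'],tcp_rot=q['rot'])
held('w8')
for u,v in((236,156),(407,157)):
    X=onz('wrist',u,v,70,st); Y=Ro.from_euler('xyz',st['tcp_rot']).inv().apply(X-st['ee_pos']); print('thread in tool',Y.round(1))
# rear holes in top view: dark hole/brass vs hole expected
b=np.load('pics/top8.npz')['a']; h=cv2.cvtColor(b,cv2.COLOR_RGB2HSV)
w=h[235:265,265:325]; m=((w[...,0]<32)&(w[...,1]>80)&(w[...,2]>60)).astype(np.uint8); n,l,s,c=cv2.connectedComponentsWithStats(m)
c0,th=np.array([545.5,27.8]),-.152; R=np.array([[np.cos(th),-np.sin(th)],[np.sin(th),np.cos(th)]])
for i in range(1,n):
    if s[i,4]>6: x=c[i]+[265,235]; print('brass',x,'z70:',onz('top',*x,70)[:2],'plate hole z93:',onz('top',*x,93)[:2])
print('post',R@[-60,45]+c0,R@[-60,-45]+c0)
```

```text
plate top z_tool = 0.0006 x + 0.0009 y + 13.5
hole px 225.6 158.0 [26.1 28.6] tool [ 60.1 -44.5  13.5]
hole px 418.6 157.9 [21.1 26.3] tool [60.1 45.9 13.5]
thread in tool [ 59.1 -45.1  38.3]
thread in tool [58.6 46.  38.3]
brass [277.11111111 246.88888889] z70: [495.58014282  83.43447012] plate hole z93: [492.79994227  82.14366998]
brass [315.5 253. ] z70: [482.06311757  -6.41621727] plate hole z93: [479.50191798  -6.25126911]
post [493.00547839  81.36608256] [479.37809469  -7.59623763]
```

Thread and hole centres agree to about 1 mm. I make a tiny correction and settle.

Request:
drive_tool --targets '[[[1,-0.012,0,0,0,0,0],[1,0,0,0,0,0,0],[1,0,0,0,0,0,0],[1,0,0,0,0,0,0],[1,0,0,0,0,0,0],[1,0,0,0,0,0,0],[1,0,0,0,0,0,0],[1,0,0,0,0,0,0]]]'

```text
t: 26.6
ee_pos: [544.9, 27.9, 107.6]
tcp_rot: [3.142, 0.0, -0.152]
contact_force: [-0.4, -0.3, -2.7]
gripper_width: 13.3
grip_force: 50.0
```

```bash
python3 -c "
from h import *
plan(545.5,27.8,107,-0.152); print(job_done())"
```

```text
t 26.6 pos [544.9  27.9 107.6] rot [ 3.142  0.    -0.152] | shift [ 0.01  -0.001  0.01 ] turn [0. 0. 0.] F [-0.4 -0.3 -2.7] w 13.3
the job is handed in; nothing more can be done
None
```

I handed the job in at 26.6 s: both shafts are fully down in the wells, and the cover is held level about 2 cm above the posts, with its holes measured within about 1 mm of the threads; the hand-in returned no verdict.

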